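# Index a stone three clicks and pin it

### The arm

A 7-joint arm with a two-finger parallel gripper is mounted at the origin on a cart in front of the work surface, level with it; the furniture and walls round the work are solid. World frame = base frame: x ahead of the robot, y to its left, z up, the work surface at z = 0. Lengths are in mm, angles in rad, forces in N, time in s.
With the tool pointing down it reaches from about 400 to 875 mm from the base axis. Payload 6.5 kg.
Tool frame: the origin (TCP) lies between the finger pads; the fingertips stand 17 mm ahead of it and the grasp point (between the pads) lies 2 mm behind it; z points along the fingers, y is the line along which they close (so a half turn about z gives the same grasp; the last joint's range is limited). The gripper opens to 88 mm and grips with 3 to 60 N. Pads are 18 mm wide; open, the fingers measure 123 mm over their backs; the gripper's body (75 mm by 187 mm) begins 45 mm behind the grasp point.
Start: joints at [-1.255, 0.536, -0.004, 1.538, 0.003, 1.067, -0.071], TCP at [242.179, 603.191, 255.716] pointing down, gripper open.
Joint ranges: [-2.7, 2.7], [-0.37, 2.16], [-1.27, 1.26], [0.24, 2.4], [-1.31, 4.45], [0.19, 1.91], [-2.76, 2.76]. Speed limits (rad/s): [2.39, 2.39, 3.14, 3.14, 3.14, 3.14, 3.14].

### API

Orientations are given as a rotation vector (axis times angle).
In Python, from station import robot, eyes gives the robot as it stands. The module is installed in compiled form; this text tells all that it offers.
- The arm moves only by the tool drive_tool, never from a script. Its argument "moves" is a list that holds one entry, the list of rows, each a list of 5 numbers: the shift along the world's x, y, z in m, then the turn about the world's z in degrees, then the gripper command: -1 is fully open, 1 is shut, values between are in proportion. A call has 1 to 12 rows; each row is the pose to reach, as a shift and turn from the pose commanded when the call began; what a row does not reach only later rows make up. A row lasts 1/10 s, in which the tool goes at most 50 mm and 8.59 degrees, less where a joint would pass 70% of its speed; a pose out of reach is approached as far as the arm can. A call with a gripper value outside its range is refused whole. The fingers move at their own pace and stop on an object; the grip force is fixed at half the most. Time passes only in rows, so rows that repeat a pose let the fingers close. It gives the time, the measured TCP pose, the force, the opening and the grip force at its end, in the units of the state.
- robot.get_obs(): the state, without advancing time (a new reading comes with each control period).
- eyes.snapshot(name): name is "side" or "top"; returns (picture, depth): 420x560x3 uint8, red, green, blue; 420x560 float32, mm along the optical axis (not along the pixel's ray), 0 where there is no reading.
- eyes.calibration(name): a dict with "K" (3x3 intrinsics, pixels), "extrinsics" (4x4, takes a point from world to camera coordinates). Camera axes: x right, y up, looking along -z (the intrinsics and any distortion apply to the point x, -y, -z); pixel columns grow to the right and rows downward; lengths in mm; the calibration is good to about 2 mm. A picture is of the moment at which its call begins. calibration takes no time and is no camera call.
- robot.sign_off(): hands the job in; it is judged then, once.
The state is a dict: "time_s": time; "qpos": joint angles; "dq": joint speeds; "tau": joint torques, N m; "position": TCP position; "orientation": TCP orientation; "wrist_force": force on the tool from outside, world axes, zero at the start; "wrist_torque": the same for the moment, N m; "opening": opening from 0.0 (shut) to 1.0 (fully open); "gripper_force": force on a finger pad.
Only numpy, scipy, OpenCV 4.12 (cv2) and the standard library are available. Lean on these libraries where they do the work, as an engineer would, in place of code of your own. Each camera call takes 0.05 s, during which the arm holds its last target. There are 200 camera calls.

### The job

The stone on the indexing fixture is due its next facet. Turn the spindle by its knurled steel nut exactly three clicks clockwise (seen from above), never running past the third, and let go; then lift the black-headed locking pin out of its parking post, put it down through the bush of the bracket and press its head firmly onto the brass seat ring, with about 15 N, so that its taper pulls the slotted plate true. Feel your way and never force the pin; leave the loupe, the vial box and the tweezers where they lie.

Things in the scene. Friction and masses are not known exactly. Their poses are not given: they have to be found in the camera images.
- fixture: Indexing fixture fixed to the bench; grey base 150 x 214 x 14 mm, origin on the bench on the vertical spindle axis, z up. In its frame: bush at (0, -48) mm on a grey bracket 64 mm tall, 30 mm wide, reaching from y -38 to -89 mm; parking post at (-56, -70) mm. The slotted aluminium index plate (radius 56 mm, top 46 mm up) has 16 slots: one click is 22.5 degrees.
- click_roller (a point): Sprung roller under the plate at the fixture's +y side; it snaps between lobes. Each click resists with up to about 0.2 N m at its start, none half-way (11 degrees); past half-way it pulls the plate on into the next station. It locates only roughly: the slot stops about 2.3 mm short (anticlockwise) of the bush and the pin's taper must drag the plate the rest against the spring.
- nut_grip (a point): Grip point on the spindle axis, 90 mm above the bench, of the round knurled steel nut: 38 mm across, from 66 to 102 mm up; collet nose, brass dop and blue stone stand over it to 117 mm. It drives the plate through a dog with up to 22 degrees of free play (anywhere in it at the start), so that the plate can snap ahead. Fingertips 70 mm or more above the bench clear the bracket all round.
- red_mark (a point): Red dot on top of the index plate, 36 mm from the spindle axis: shows how the plate has turned. It starts at one of three stations, between the fixture's -x side and half-way to its +y side; three clicks (67.5 degrees) clockwise seen from above move it 40 mm in a straight line, to about the +y side (one click 14 mm, two 27.5 mm, four 51 mm).
- bush_top (a point): Centre of the bush, level with the top of the brass seat ring, 66 mm above the bench. Below the ring a vertical through hole 11.2 mm wide, 14 mm deep, 1.5 mm chamfer; 4 mm below that runs the index plate, 10 mm thick, its slots also about 11 mm wide. The nut's side is 29 mm away, so close the fingers along the fixture's x axis here.
- seat_ring: Brass seat ring on top of the bush, 22 mm across, hole 14.8 mm, 2 mm thick; origin under its centre. The pin's head lands on it; it is rigid.
- post_top (a point): Centre of the top of the aluminium parking post (26 x 26 mm), 56 mm above the bench; vertical hole 12 mm wide and 40 mm deep, in which the pin stands at the start.
- pin_head (a point): Grip point of the loose steel locking pin (56 to 98 g): on its axis, 22 mm above the underside of its round black knurled head (18 mm across, 32 mm tall). Below the head a shank 10 mm across, 29 mm long, then a nose tapering to 5 mm over 9 mm (38 mm in all). It starts upright in the parking post, its head on the post's top. z is the pin's axis, upward.
- pin_shoulder (a point): Centre of the underside of the pin's head. Fully home it lies on bush_top; the taper meets the plate when it is still about 13 mm above, and dragging the plate true takes a downward push of roughly 2 to 7 N all the way (its own weight is not enough); then the head lands hard on the ring.
- pin: The locking pin as a whole; origin at the underside of its head, z along its axis, upward.
- index_plate: The turning part as a whole: click wheel, index plate, spindle, dop and stone, with the nut; origin on the fixture's origin.
- loupe: Bystander: black watchmaker's loupe, 40 mm across, 30 mm tall, left of the fixture; origin under its centre. (Further left, beyond y = 0.4 m, the inspection stand and its green foam arm rests are solid and up to 0.2 m high and more.)
- vial_box: Bystander: small white box with a window lid, 34 x 46 x 15 mm, right of the fixture; origin under its centre.
- tweezers: Bystander: steel tweezers, 14 x 118 x 8 mm, lying in front of the fixture; origin under their centre.

How it is judged:
By the outcome, as a careful person would: the job done as asked, in the order asked, and still so for the second after the job is handed in, with the robot touching nothing.
It also fails if it takes over 72 s, if anything falls off the work surface, if the arm or the gripper's body presses on something with over 40 N, if the wrist force passes 120 N, or if a joint passes its speed limit or range.

## Working session

There is one attempt and no reset: what is moved stays moved. The work goes in short steps, Python scripts to look and compute and a tool call to move; the robot and the scene stay as the last step left them, time stands still between calls to the robot, and variables do not carry over. Pictures are saved under pics/ and viewed, at most 10 in all, crops included, and the job is handed in when it is done.

Besides the shell and the picture viewer there is one more tool, called after "Request:" as name(argument=value, ...) on one line, values as JSON. drive_tool: Moves the arm, as the interface text tells. Its arguments: {"type":"object","properties":{"moves":{"type":"array","items":{"type":"array","items":{"type":"array","items":{"type":"number"}}}}},"required":["moves"]}

```bash
mkdir -p pics; cat > h.py <<'E'
import numpy as np, cv2
from station import robot, eyes
def snap(cam,name,crop=None,scale=1):
    im,d=eyes.snapshot(cam); np.save(f'pics/{name}_d.npy',d); cv2.imwrite(f'pics/{name}_full.png',im[:,:,::-1])
    o=im[:,:,::-1]
    if crop: x0,y0,x1,y1=crop; o=o[y0:y1,x0:x1]
    if scale!=1: o=cv2.resize(o,None,fx=scale,fy=scale,interpolation=cv2.INTER_CUBIC)
    cv2.imwrite(f'pics/{name}.png',o); return im,d
def ray(cam,u,v):
    c=eyes.calibration(cam);K=np.array(c['K']);E=np.array(c['extrinsics'])
    r=np.linalg.inv(K)@[u,v,1]; r=np.array([r[0],-r[1],-r[2]])
    R=E[:3,:3];return -R.T@E[:3,3], R.T@r
def at_z(cam,u,v,z):
    o,d=ray(cam,u,v); return o+d*(z-o[2])/d[2]
def at_d(cam,u,v,dep):
    o,d=ray(cam,u,v); return o+d*dep
def proj(cam,p):
    c=eyes.calibration(cam);K=np.array(c['K']);E=np.array(c['extrinsics'])
    q=E[:3,:3]@np.array(p)+E[:3,3]; w=K@[q[0],-q[1],-q[2]]; return w[:2]/w[2]
E
python3 - <<'E'
from h import *
np.set_printoptions(precision=2,suppress=True)
a=snap('top','t0')[0];b=snap('side','s0')[0]
cv2.imwrite('pics/both.png',np.hstack([cv2.resize(a,(400,300)),cv2.resize(b,(400,300))])[:,:,::-1])
for c in('top','side'): 
    k=eyes.calibration(c); print(k.keys(),np.array(k['K']),ray(c,280,210))
o=robot.get_obs();print({k:np.round(v,3) for k,v in o.items()})
E
```

```text
dict_keys(['K', 'extrinsics']) [[410.32   0.   274.28]
 [  0.   410.32 206.45]
 [  0.     0.     1.  ]] (array([416.53,  45.34, 983.23]), array([ 0.14, -0.02, -0.99]))
dict_keys(['K', 'extrinsics']) [[394.25   0.   279.63]
 [  0.   394.25 206.27]
 [  0.     0.     1.  ]] (array([-90.97, 430.47, 467.25]), array([ 0.75, -0.46, -0.47]))
{'time_s': np.float64(0.1), 'qpos': array([-1.25,  0.54, -0.  ,  1.54,  0.  ,  1.07, -0.07]), 'dq': array([-0.,  0.,  0., -0., -0.,  0., -0.]), 'tau': array([  0.  , -57.21,   0.99, -25.22,  -0.06,   0.01,   0.  ]), 'position': array([241.99, 602.75, 254.98]), 'orientation': array([-0.6 , -3.08,  0.  ]), 'wrist_force': array([ 0.23,  0.04, -0.08]), 'wrist_torque': array([-0.04, -0.01,  0.01]), 'gripper_force': np.float64(0.0), 'opening': np.float64(0.995)}
```

View pics/t0.png

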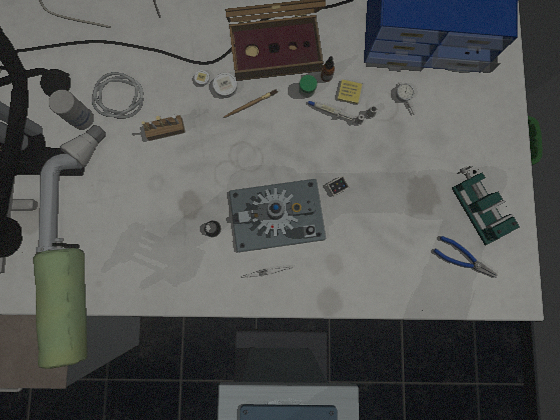

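View pics/s0.png

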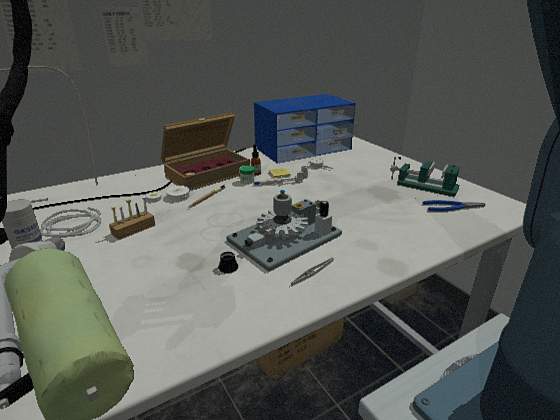

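The top view shows the fixture around (276,212), with the bush on the image right (fixture -y = world -y), the post at (310,230), the loupe at (209,228), the vial box at (336,185) and the tweezers at (267,271). I'll enlarge it.

```bash
python3 - <<'E'
import cv2,numpy as np
from h import *
im=cv2.imread('pics/t0_full.png'); c=im[172:256,223:333]
o=cv2.resize(c,None,fx=7,fy=7,interpolation=cv2.INTER_CUBIC); o=cv2.convertScaleAbs(o,alpha=1.5)
cv2.imwrite('pics/t0z.png',o)
d=np.load('pics/t0_d.npy')
for u,v in[(275,208),(297,208),(310,230),(240,190),(320,190)]: print(u,v,d[v,u],at_d('top',u,v,d[v,u]).round(1))
E
```

```text
275 208 877.4196 [541.5  37.  114.8]
297 208 980.68555 [556.9 -16.6  13.1]
310 230 898.0228 [497.8 -40.5  88.1]
240 190 983.2965 [598.1 120.5  15.5]
320 190 999.6809 [603.8 -73.1   1.2]
```

View pics/t0z.png

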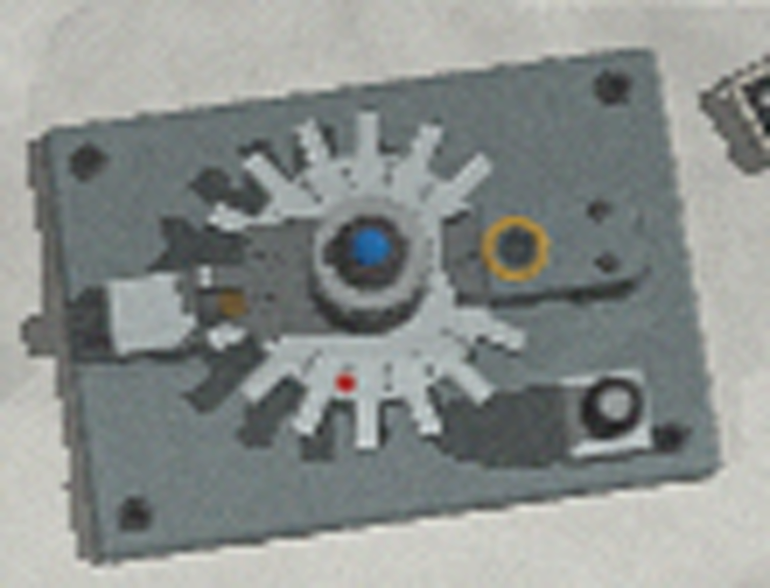

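Enlarged crop pixels: stone (372,245), ring (516,249), pin head top (614,405), red dot (346,382), base corners (50,130), (655,50), (718,470), (100,560).

```bash
cat >> h.py <<'E'
def zz(x,y,x0=223,y0=172,s=7): return x0+(x+.5)/s-.5, y0+(y+.5)/s-.5
E
python3 - <<'E'
from h import *
P={'stone':(372,245,117),'ring':(516,249,66),'pin':(614,405,88),'red':(346,382,46),'c1':(50,130,14),'c2':(655,50,14),'c3':(718,470,14),'c4':(100,560,14)}
Q={}
for k,(x,y,z) in P.items(): Q[k]=at_z('top',*zz(x,y),z); print(k,Q[k].round(1))
loc={'ring':(0,-48),'pin':(-56,-70),'stone':(0,0),'c1':None}
A=[];B=[]
cs=[Q['c%d'%i][:2] for i in(1,2,3,4)]
print([np.linalg.norm(cs[i]-cs[(i+1)%4]).round(1) for i in range(4)], np.mean(cs,0))
for i,j in((0,1),(3,2)): d=cs[j]-cs[i]; print(np.degrees(np.arctan2(d[1],d[0]))+90)
for i,j in((3,0),(2,1)): d=cs[j]-cs[i]; print(np.degrees(np.arctan2(d[1],d[0])))
A=np.array([loc[k] for k in('ring','pin','stone')],float);B=np.array([Q[k][:2] for k in('ring','pin','stone')])
a=A-A.mean(0);b=B-B.mean(0);th=np.arctan2((a[:,0]*b[:,1]-a[:,1]*b[:,0]).sum(),(a*b).sum())
R=np.array([[np.cos(th),-np.sin(th)],[np.sin(th),np.cos(th)]]);t=B.mean(0)-R@A.mean(0)
print('th',np.degrees(th),'t',t,'res',B-(A@R.T+t)); r=R.T@(Q['red'][:2]-t);print('red loc',r,np.linalg.norm(r),np.degrees(np.arctan2(r[1],r[0])))
E
```

```text
stone [544.3  35.5 117. ]
ring [551.2 -11.6  66. ]
pin [499.1 -41.1  88. ]
red [509.3  42.7  46. ]
c1 [597.7 145.2  14. ]
c2 [628.9 -62.4  14. ]
c3 [484.4 -83.4  14. ]
c4 [451.3 124.2  14. ]
[np.float64(209.9), np.float64(146.0), np.float64(210.3), np.float64(147.8)] [540.57574903  30.91433131]
8.555135852734125
9.055197671945734
8.183352625456433
8.300390080119675
th 8.181642435242637 t [544.39546649  35.86890386] res [[-0.04693515  0.08357956]
 [ 0.17005552  0.25246107]
 [-0.12312037 -0.33604063]]
red loc [-33.80651091  11.71967131] 35.78031407800397 160.88015132260983
```

The fixture is at (544.4, 35.9) mm with a yaw of 8.3°, and the residuals are under 0.4 mm. The red dot is at fixture angle 161°, radius 35.8 mm, which matches. Now I'll move over the nut.

Request:
drive_tool(moves=[[[0.023, -0.044, 0, 0, -1], [0.047, -0.087, 0, 0, -1], [0.07, -0.131, 0, 0, -1], [0.093, -0.174, 0, 0, -1], [0.117, -0.218, 0, 0, -1], [0.14, -0.262, 0, 0, -1], [0.163, -0.305, 0, 0, -1], [0.187, -0.349, 0, 0, -1], [0.21, -0.392, 0, 0, -1], [0.233, -0.436, 0, 0, -1], [0.257, -0.48, 0, 0, -1], [0.28, -0.523, 0, 0, -1]]])

```text
time_s: 1.3
position: [522.6, 78.2, 255.6]
orientation: [-0.596, -3.084, 0.0]
wrist_force: [-0.1, -0.1, 0.2]
opening: 1.001
gripper_force: 0.0
```

Request:
drive_tool(moves=[[[0.0222, -0.0443, -0.02, 0, -1], [0.0222, -0.0443, -0.06, 0, -1], [0.0222, -0.0443, -0.1, 0, -1], [0.0222, -0.0443, -0.1, 0, -1], [0.0222, -0.0443, -0.1, 0, -1], [0.0222, -0.0443, -0.1, 0, -1]]])

```text
time_s: 1.9
position: [545.6, 36.4, 157.7]
orientation: [0.595, 3.082, 0.002]
wrist_force: [0.6, -0.1, 0.4]
opening: 1.0
gripper_force: 0.0
```

```bash
python3 - <<'E'
from h import *
o=robot.get_obs();print({k:np.round(v,3) for k,v in o.items()})
snap('side','s1',(220,150,380,270),5)
E
```

```text
{'time_s': np.float64(1.9), 'qpos': array([-0.305,  0.497,  0.202,  1.904, -0.141,  0.751,  1.165]), 'dq': array([-0.002, -0.012,  0.003, -0.002, -0.   , -0.008,  0.003]), 'tau': array([ 1.5200e-01, -4.6853e+01,  3.5060e+00, -1.8830e+01,  3.0000e-03,
        1.1600e-01, -2.0000e-03]), 'position': array([545.649,  36.374, 157.711]), 'orientation': array([5.950e-01, 3.082e+00, 2.000e-03]), 'wrist_force': array([ 0.646, -0.103,  0.38 ]), 'wrist_torque': array([-0.001, -0.019,  0.024]), 'gripper_force': np.float64(0.0), 'opening': np.float64(1.0)}
```

View pics/s1.png

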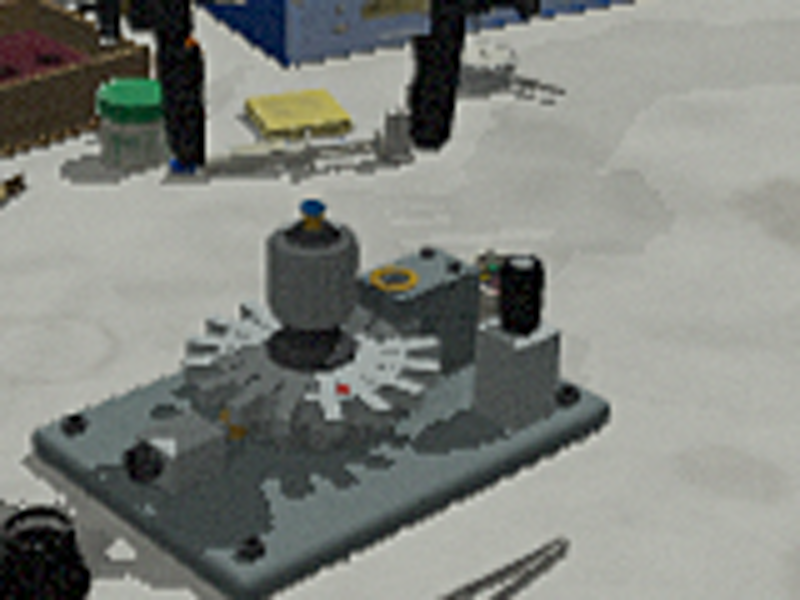

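The red dot is visible from the side camera at crop (343,389), about (288.6,227.8) full frame. I'll go down and grip the nut.

Request:
drive_tool(moves=[[[0, 0, -0.034, 0, -1], [0, 0, -0.068, 0, -1], [0, 0, -0.068, 0, -1], [0, 0, -0.068, 0, -0.5], [0, 0, -0.068, 0, 0], [0, 0, -0.068, 0, 0.3], [0, 0, -0.068, 0, 1], [0, 0, -0.068, 0, 1], [0, 0, -0.068, 0, 1], [0, 0, -0.068, 0, 1]]])

```text
time_s: 2.95
position: [544.3, 35.4, 87.9]
orientation: [-0.596, -3.084, 0.001]
wrist_force: [-1.9, -0.7, 3.6]
opening: 0.426
gripper_force: 30.0
```

```bash
cat >> h.py <<'E'
np.set_printoptions(precision=2,suppress=True)
def red(name,ref=(544.4,35.9),th=8.3):
    o=robot.get_obs();print({k:np.round(o[k],2) for k in('time_s','position','orientation','wrist_force','wrist_torque','opening','gripper_force')})
    im,_=snap('side',name,(220,150,380,270),5)
    q=im.astype(float); m=(q[...,0]>1.8*q[...,1])&(q[...,0]>1.8*q[...,2])&(q[...,0]>70)
    m[:215]=0;m[260:]=0;m[:,:240]=0;m[:,340:]=0
    n,l,s,c=cv2.connectedComponentsWithStats(m.astype(np.uint8))
    for i in range(1,n):
        p=at_z('side',*c[i],46); r=p[:2]-ref; print(c[i],s[i,4],p,'r',np.linalg.norm(r).round(1),'ang',(np.degrees(np.arctan2(r[1],r[0]))-th).round(1))
E
python3 -c "from h import *;red('s2')"
```

```text
{'time_s': np.float64(2.95), 'position': array([544.26,  35.4 ,  87.87]), 'orientation': array([-0.6 , -3.08,  0.  ]), 'wrist_force': array([-1.85, -0.66,  3.62]), 'wrist_torque': array([-0.02,  0.27,  0.03]), 'opening': np.float64(0.43), 'gripper_force': np.float64(30.0)}
[288.5 227.5] 4 [504.85  44.42  46.  ] r 40.5 ang 159.5
```

Request:
drive_tool(moves=[[[0, 0, 0, -4, 1], [0, 0, 0, -8, 1], [0, 0, 0, -12, 1], [0, 0, 0, -16, 1], [0, 0, 0, -16, 1]]])

```text
time_s: 3.5
position: [544.1, 35.2, 87.8]
orientation: [-1.021, -2.971, 0.002]
wrist_force: [-2.7, -2.5, 4.8]
opening: 0.421
gripper_force: 30.0
```

```bash
python3 -c "from h import *;red('s3')"
```

```text
{'time_s': np.float64(3.5), 'position': array([544.12,  35.23,  87.83]), 'orientation': array([-1.02, -2.97,  0.  ]), 'wrist_force': array([-2.71, -2.54,  4.78]), 'wrist_torque': array([-0.54,  0.4 ,  0.06]), 'opening': np.float64(0.42), 'gripper_force': np.float64(30.0)}
[285.75 227.75] 4 [506.97  49.87  46.  ] r 39.9 ang 151.2
```

Request:
drive_tool(moves=[[[0, 0, 0, -4, 1], [0, 0, 0, -8, 1], [0, 0, 0, -12, 1], [0, 0, 0, -12, 1], [0, 0, 0, -12, 1]]])

```text
time_s: 4.05
position: [544.0, 35.1, 87.8]
orientation: [-1.323, -2.849, 0.002]
wrist_force: [-1.6, -3.2, 6.1]
opening: 0.426
gripper_force: 30.0
```

```bash
python3 -c "from h import *;red('s4')"
```

```text
{'time_s': np.float64(4.05), 'position': array([544.04,  35.08,  87.85]), 'orientation': array([-1.32, -2.85,  0.  ]), 'wrist_force': array([-1.64, -3.23,  6.15]), 'wrist_torque': array([-0.62,  0.57,  0.06]), 'opening': np.float64(0.43), 'gripper_force': np.float64(30.0)}
[281.5 228. ] 2 [510.72  57.99  46.  ] r 40.3 ang 138.4
```

Request:
drive_tool(moves=[[[0, 0, 0, -4, 1], [0, 0, 0, -8, 1], [0, 0, 0, -12, 1], [0, 0, 0, -16, 1], [0, 0, 0, -20, 1], [0, 0, 0, -20, 1], [0, 0, 0, -20, 1]]])

```text
time_s: 4.8
position: [543.8, 34.9, 87.8]
orientation: [-1.797, -2.576, 0.002]
wrist_force: [-3.0, -3.6, 7.2]
opening: 0.421
gripper_force: 30.0
```

```bash
python3 -c "from h import *;red('s5')"
```

```text
{'time_s': np.float64(4.8), 'position': array([543.78,  34.93,  87.81]), 'orientation': array([-1.8 , -2.58,  0.  ]), 'wrist_force': array([-3.02, -3.64,  7.15]), 'wrist_torque': array([-0.74,  0.72,  0.  ]), 'opening': np.float64(0.42), 'gripper_force': np.float64(30.0)}
[275. 227.] 3 [521.28  67.48  46.  ] r 39.1 ang 117.9
```

Request:
drive_tool(moves=[[[0, 0, 0, -4, 1], [0, 0, 0, -8, 1], [0, 0, 0, -12, 1], [0, 0, 0, -15, 1], [0, 0, 0, -18, 1], [0, 0, 0, -18, 1], [0, 0, 0, -18, 1]]])

```text
time_s: 5.55
position: [543.5, 34.8, 87.8]
orientation: [-2.178, -2.263, 0.003]
wrist_force: [-5.0, -3.7, 7.7]
opening: 0.418
gripper_force: 30.0
```

```bash
python3 -c "from h import *;red('s6')"
```

```text
{'time_s': np.float64(5.55), 'position': array([543.52,  34.85,  87.82]), 'orientation': array([-2.18, -2.26,  0.  ]), 'wrist_force': array([-4.98, -3.66,  7.67]), 'wrist_torque': array([-0.76,  0.93,  0.  ]), 'opening': np.float64(0.42), 'gripper_force': np.float64(30.0)}
[270. 225.] 3 [533.89  72.26  46.  ] r 37.8 ang 97.8
```

Total displacement is 40.2 mm, so three clicks exactly. I'll let go and rise.

Request:
drive_tool(moves=[[[0, 0, 0, 0, 0.0], [0, 0, 0, 0, -0.3], [0, 0, 0, 0, -0.3], [0, 0, 0, 0, -0.3], [0, 0, 0.04, 0, -0.3], [0, 0, 0.085, 0, -0.3], [-0.023, -0.039, 0.09, 6.3, 0.32], [-0.0453, -0.077, 0.09, 6.3, 0.32], [-0.0453, -0.077, 0.09, 6.3, 0.32], [-0.0453, -0.077, 0.09, 6.3, 0.32], [-0.0453, -0.077, 0.09, 6.3, 0.32]]])

```text
time_s: 6.7
position: [499.7, -39.9, 177.6]
orientation: [-2.05, -2.38, -0.001]
wrist_force: [0.1, 0.1, 0.4]
opening: 0.337
gripper_force: 0.0
```

```bash
python3 -c "from h import *;red('s7')
q=robot.get_obs();from scipy.spatial.transform import Rotation as R;r=R.from_rotvec(q['orientation']).as_matrix();print(r, np.degrees(np.arctan2(r[1,1],r[0,1])),q['qpos'])"
```

```text
{'time_s': np.float64(6.7), 'position': array([499.72, -39.93, 177.61]), 'orientation': array([-2.05, -2.38, -0.  ]), 'wrist_force': array([0.07, 0.07, 0.38]), 'wrist_torque': array([-0.04,  0.02,  0.04]), 'opening': np.float64(0.34), 'gripper_force': np.float64(0.0)}
[270. 225.] 3 [533.89  72.26  46.  ] r 37.8 ang 97.8
[[-0.15  0.99  0.  ]
 [ 0.99  0.15  0.  ]
 [ 0.    0.   -1.  ]] 8.542095941886457 [-0.46  0.44  0.56  2.02 -0.34  0.77  0.46]
```

View pics/s7.png

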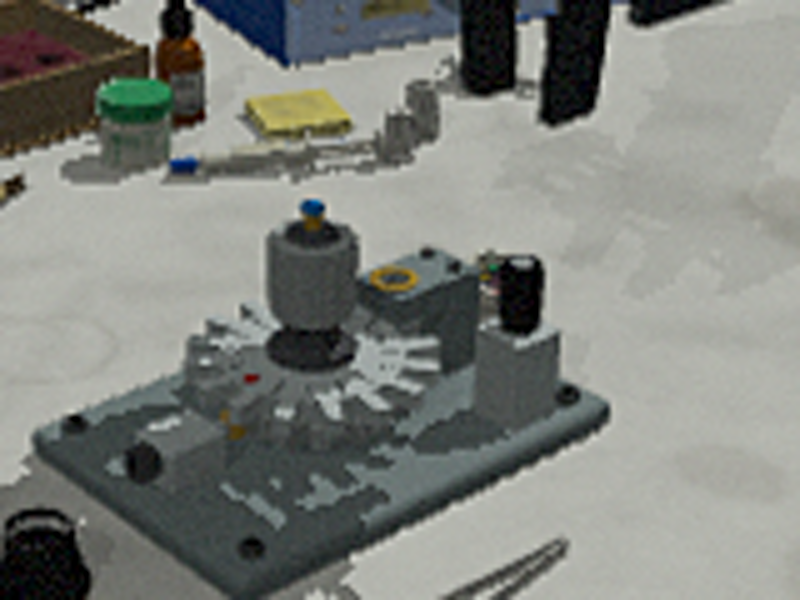

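The red dot is at crop (250,379), on the +y side. The pin still stands in its post and the fingers are above it, behind in the view. I'll go down on the pin.

Request:
drive_tool(moves=[[[-0.001, -0.0015, -0.04, 0, 0.32], [-0.001, -0.0015, -0.075, 0, 0.32], [-0.001, -0.0015, -0.08, 0, 0.32], [-0.001, -0.0015, -0.09, 0, 0.32], [-0.001, -0.0015, -0.1, 0, 0.32], [-0.001, -0.0015, -0.1015, 0, 0.32], [-0.001, -0.0015, -0.1015, 0, 0.32]]])

```text
time_s: 7.45
position: [498.5, -42.6, 76.6]
orientation: [2.052, 2.378, 0.001]
wrist_force: [-0.1, -0.8, 0.1]
opening: 0.343
gripper_force: 0.0
```

Request:
drive_tool(moves=[[[0, 0, 0, 0, 0.6], [0, 0, 0, 0, 1], [0, 0, 0, 0, 1], [0, 0, 0, 0, 1], [0, 0, 0, 0, 1]]])

```text
time_s: 7.95
position: [498.6, -42.6, 76.8]
orientation: [2.052, 2.378, 0.001]
wrist_force: [-0.6, 0.5, 6.1]
opening: 0.191
gripper_force: 30.0
```

```bash
python3 -c "
from h import *
o=robot.get_obs();print(o['position'],o['wrist_force'],o['wrist_torque'],o['opening'],o['gripper_force'])"
```

```text
[498.57 -42.61  76.77] [-0.56  0.49  6.12] [-0.03  0.25 -0.02] 0.19069240897201328 29.9999176338315
```

Request:
drive_tool(moves=[[[0, 0, 0.005, 0, 1], [0, 0, 0.012, 0, 1], [0, 0, 0.02, 0, 1], [0, 0, 0.035, 0, 1], [0, 0, 0.05, 0, 1], [0, 0, 0.06, 0, 1], [0, 0, 0.062, 0, 1], [0, 0, 0.062, 0, 1]]])

```text
time_s: 8.75
position: [498.1, -42.5, 138.4]
orientation: [2.052, 2.379, 0.001]
wrist_force: [0.4, -0.6, -0.9]
opening: 0.191
gripper_force: 30.0
```

Request:
drive_tool(moves=[[[0.013, 0.0075, 0, 0, 1], [0.026, 0.015, 0, 0, 1], [0.039, 0.022, 0, 0, 1], [0.048, 0.027, 0, 0, 1], [0.0522, 0.0297, 0, 0, 1], [0.0522, 0.0297, 0, 0, 1], [0.0522, 0.0297, 0, 0, 1], [0.0522, 0.0297, 0, 0, 1]]])

```text
time_s: 9.55
position: [549.6, -13.4, 138.1]
orientation: [-2.053, -2.378, 0.001]
wrist_force: [-0.4, -0.7, -0.8]
opening: 0.193
gripper_force: 30.0
```

```bash
python3 -c "
from h import *
o=robot.get_obs();print(o['time_s'],o['position'],o['wrist_force'],o['wrist_torque'],o['opening'],o['gripper_force'])
im,d=snap('side','s8',(260,120,340,220),6)
im,d=snap('top','t8',(240,170,340,250),6)
"
```

```text
9.55 [549.63 -13.4  138.13] [-0.41 -0.73 -0.8 ] [-0.04  0.03 -0.02] 0.19258460982725226 30.00042797997594
```

View pics/s8.png

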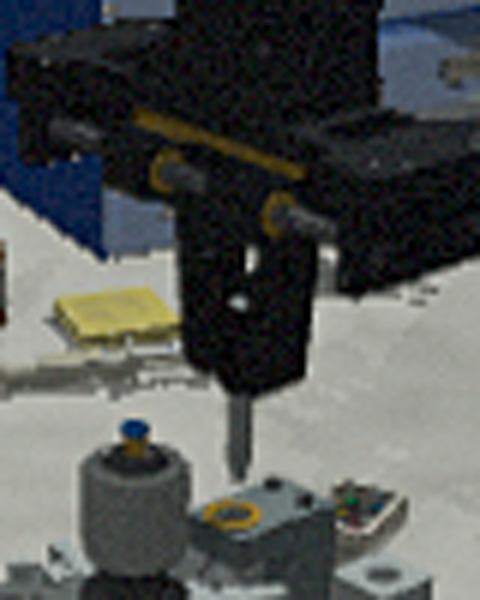

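Pin held upright. Nose tip at crop (238,481), ring centre at (232,514).

```bash
python3 -c "
from h import *
f=lambda x,y:zz(x,y,260,120,6)
a=at_z('side',*f(232,514),66); b=at_z('side',*f(238,481),79.6); print(a,b,b-a)
print(proj('side',[550.7,-12.5,66]),proj('side',[550.7,-12.5,79.6]),f(232,514),f(238,481))"
```

```text
[546.37  -7.35  66.  ] [545.37  -8.93  79.6 ] [-1.01 -1.59 13.6 ]
[299.1  203.93] [299.24 198.45] (298.25, 205.25) (299.25, 199.75)
```

The nose is about (-1.0,-1.6) mm from the ring centre, which agrees with the TCP reading. I'll correct this and lower gently.

Request:
drive_tool(moves=[[[0.001, 0.0012, 0, 0, 1], [0.001, 0.0012, -0.004, 0, 1], [0.001, 0.0012, -0.008, 0, 1], [0.001, 0.0012, -0.012, 0, 1], [0.001, 0.0012, -0.015, 0, 1], [0.001, 0.0012, -0.018, 0, 1], [0.001, 0.0012, -0.018, 0, 1], [0.001, 0.0012, -0.018, 0, 1]]])

```text
time_s: 10.45
position: [551.2, -11.8, 120.2]
orientation: [-2.052, -2.379, 0.0]
wrist_force: [0.2, -0.0, -0.7]
opening: 0.195
gripper_force: 30.0
```

Request:
drive_tool(moves=[[[0, 0, -0.003, 0, 1], [0, 0, -0.006, 0, 1], [0, 0, -0.009, 0, 1], [0, 0, -0.009, 0, 1]]])

```text
time_s: 10.85
position: [550.9, -11.7, 110.7]
orientation: [-2.052, -2.378, 0.001]
wrist_force: [0.0, 0.4, -1.6]
opening: 0.194
gripper_force: 30.0
```

Request:
drive_tool(moves=[[[0, 0, -0.003, 0, 1], [0, 0, -0.006, 0, 1], [0, 0, -0.009, 0, 1], [0, 0, -0.009, 0, 1], [0, 0, -0.009, 0, 1]]])

```text
time_s: 11.35
position: [551.2, -11.7, 102.1]
orientation: [-2.052, -2.379, 0.0]
wrist_force: [-0.5, 0.0, -0.9]
opening: 0.191
gripper_force: 30.0
```

Request:
drive_tool(moves=[[[0, 0, -0.001, 0, 1], [0, 0, -0.002, 0, 1], [0, 0, -0.003, 0, 1], [0, 0, -0.004, 0, 1], [0, 0, -0.004, 0, 1], [0, 0, -0.004, 0, 1]]])

```text
time_s: 11.95
position: [551.4, -11.8, 98.2]
orientation: [2.052, 2.378, 0.0]
wrist_force: [1.0, -0.8, -1.2]
opening: 0.194
gripper_force: 30.0
```

Request:
drive_tool(moves=[[[0, 0, -0.001, 0, 1], [0, 0, -0.002, 0, 1], [0, 0, -0.003, 0, 1], [0, 0, -0.003, 0, 1], [0, 0, -0.003, 0, 1]]])

```text
time_s: 12.45
position: [551.5, -11.8, 95.3]
orientation: [2.052, 2.378, 0.0]
wrist_force: [0.0, -1.1, 2.1]
opening: 0.197
gripper_force: 30.0
```

Request:
drive_tool(moves=[[[0, 0, -0.001, 0, 1], [0, 0, -0.002, 0, 1], [0, 0, -0.003, 0, 1], [0, 0, -0.003, 0, 1], [0, 0, -0.003, 0, 1]]])

```text
time_s: 12.95
position: [551.4, -11.8, 92.2]
orientation: [2.052, 2.378, 0.0]
wrist_force: [-0.5, -0.8, 3.7]
opening: 0.194
gripper_force: 30.0
```

The taper is engaging at about 3–4.5 N, as expected. I'll carry on.

Request:
drive_tool(moves=[[[0, 0, -0.001, 0, 1], [0, 0, -0.002, 0, 1], [0, 0, -0.003, 0, 1], [0, 0, -0.003, 0, 1], [0, 0, -0.003, 0, 1]]])

```text
time_s: 13.45
position: [551.4, -11.8, 89.2]
orientation: [2.052, 2.378, 0.0]
wrist_force: [0.6, -1.3, 3.6]
opening: 0.195
gripper_force: 30.0
```

Request:
drive_tool(moves=[[[0, 0, -0.001, 0, 1], [0, 0, -0.0015, 0, 1], [0, 0, -0.002, 0, 1], [0, 0, -0.002, 0, 1], [0, 0, -0.002, 0, 1]]])

```text
time_s: 13.95
position: [551.4, -11.8, 87.2]
orientation: [2.052, 2.378, 0.0]
wrist_force: [-0.4, -2.4, 4.2]
opening: 0.194
gripper_force: 30.0
```

Request:
drive_tool(moves=[[[0, 0, -0.0005, 0, 1], [0, 0, -0.0005, 0, 1], [0, 0, -0.0005, 0, 1]]])

```text
time_s: 14.25
position: [551.4, -11.8, 86.9]
orientation: [2.052, 2.378, 0.0]
wrist_force: [-0.3, -1.9, 5.4]
opening: 0.193
gripper_force: 30.0
```

Request:
drive_tool(moves=[[[0, 0, -0.0005, 0, 1], [0, 0, -0.0005, 0, 1], [0, 0, -0.0005, 0, 1]]])

```text
time_s: 14.55
position: [551.4, -11.8, 86.7]
orientation: [2.052, 2.378, 0.001]
wrist_force: [-1.7, -1.3, 9.8]
opening: 0.199
gripper_force: 30.0
```

The head has landed; z stopped at 86.7. I'll bring it up to 15 N.

Request:
drive_tool(moves=[[[0, 0, -0.0004, 0, 1], [0, 0, -0.0004, 0, 1], [0, 0, -0.0004, 0, 1], [0, 0, -0.0004, 0, 1]]])

```text
time_s: 14.95
position: [551.5, -11.9, 86.7]
orientation: [2.053, 2.378, 0.001]
wrist_force: [-2.8, -1.6, 13.8]
opening: 0.196
gripper_force: 30.0
```

Request:
drive_tool(moves=[[[0, 0, -0.00015, 0, 1], [0, 0, -0.00015, 0, 1], [0, 0, -0.00015, 0, 1], [0, 0, -0.00015, 0, 1], [0, 0, -0.00015, 0, 1]]])

```text
time_s: 15.45
position: [551.5, -11.9, 86.7]
orientation: [-2.053, -2.378, -0.001]
wrist_force: [-3.9, -1.6, 16.3]
opening: 0.193
gripper_force: 30.0
```

Request:
drive_tool(moves=[[[0, 0, 0, 0, 0.5], [0, 0, 0, 0, 0.3], [0, 0, 0, 0, 0.2], [0, 0, 0.02, 0, 0.2], [0, 0, 0.05, 0, 0.2], [0, 0, 0.1, 0, 0.2], [-0.02, 0.04, 0.14, 0, 0.2], [-0.04, 0.08, 0.15, 0, 0.2], [-0.07, 0.12, 0.15, 0, 0.2], [-0.1, 0.16, 0.15, 0, 0.2], [-0.1, 0.2, 0.15, 0, 0.2], [-0.1, 0.2, 0.15, 0, 0.2]]])

```text
time_s: 16.65
position: [449.3, 195.0, 235.4]
orientation: [-2.039, -2.387, -0.002]
wrist_force: [1.3, 0.5, 1.3]
opening: 0.4
gripper_force: 0.0
```

```bash
python3 -c "
from h import *
im,d=snap('top','t9'); im2,_=snap('side','s9')
a=cv2.resize(im[172:256,223:333],(400,305),interpolation=cv2.INTER_CUBIC);b=cv2.resize(im2[160:265,230:368],(400,305),interpolation=cv2.INTER_CUBIC)
cv2.imwrite('pics/fin.png',np.hstack([a,b])[:,:,::-1])
o=robot.get_obs();print(o['time_s'],o['position'],o['wrist_force'])
"
```

```text
16.75 [450.84 189.1  235.39] [ 1.35  0.01 -0.08]
```

View pics/fin.png

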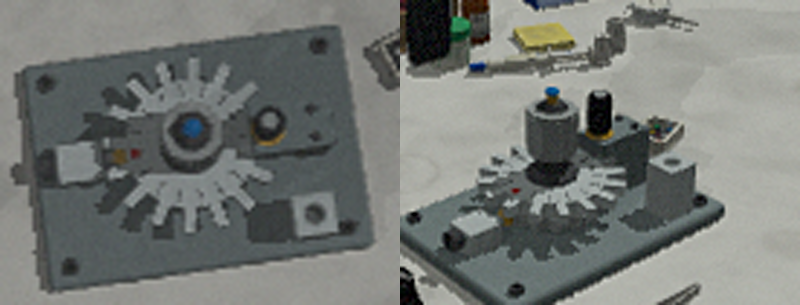

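The pin sits upright on the ring at (270,122), the post is empty, and the red dot is on the +y side at (136,153). I'll check the head height, then hand in.

```bash
python3 -c "
from h import *
d=np.load('pics/t9_d.npy');u,v=[int(round(k)) for k in proj('top',[551,-12,98])]
for a in(-1,0,1): print(at_d('top',u+a,v,d[v,u+a]))
print(robot.sign_off())"
```

```text
[551.23  -8.94  97.8 ]
[551.53 -11.23  96.05]
[551.19 -13.26  98.47]
the job is handed in; nothing more can be done
None
```

I turned the spindle three clicks clockwise and let go, then seated the locking pin on the brass ring with about 16 N and signed off with the arm clear. It took about 17 s, and I haven't seen the judge's result.

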